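# Refit the pump head on the dispenser bottle and hold it down

## Robot

A 6-joint arm with a two-finger parallel gripper is mounted at the origin on the work surface. World frame = base frame: x ahead of the robot, y to its left, z up, the work surface at z = 0. Lengths are in m, angles in rad, forces in N, time in s.
With the tool pointing down it reaches from about 0.3 to 0.775 m from the base axis. Payload 14.6 kg.
Tool frame: the origin (TCP) lies at the very end of the fingers, on their centre line; the grasp point (between the pads) lies 19 mm behind it; z points along the fingers, y is the line along which they close (so a half turn about z gives the same grasp; the last joint's range is limited). The gripper opens to 94 mm and grips with 3 to 60 N. Pads are 16 mm wide; open, the fingers measure 119 mm over their backs; the gripper's body (75 mm by 177 mm) begins 78 mm behind the grasp point.
Start: joints at [1.146, 0.3, 1.521, -0, 1.321, -0.067], TCP at [0.193, 0.515, 0.205] pointing down, gripper open.
Joint ranges: [-3.03, 3.03], [-0.79, 2.21], [0.23, 2.52], [-1.04, 4.18], [0, 3.07], [-2.55, 2.55]. Speed limits (rad/s): [2.22, 2.22, 2.57, 3.14, 3.14, 3.14].

## Interface

Orientations are given as [roll, pitch, yaw] about the fixed x, y, z axes, in that order (R = Rz(yaw) Ry(pitch) Rx(roll)).
In Python, from station import ctrl, cams gives the robot as it stands. The module is installed in compiled form; this text tells all that it offers.
- The arm moves only by the tool arm_command, never from a script. Its argument "plan" is a list that holds one entry, the list of rows, each a list of 7 numbers: the shift along the tool's x, y, z in shares of 1 m (1.0 is 1 m), then the turn, a rotation vector about the tool's x, y, z in fractions of the full range, 1 being 4 rad, then the closure, from -1 (fully open) to 1 (shut). A call has 1 to 12 rows; each row is the pose to reach, as a shift and turn from the pose commanded when the call began, along the tool's axes at that moment; what a row does not reach only later rows make up. A row lasts 1/10 s, in which the tool goes at most 50 mm and 8.59 degrees, less where a joint would pass 70% of its speed; a pose out of reach is approached as far as the arm can. A shift or turn number past 1, either way, is cut back to 1. A call with a gripper value outside its range is refused whole. The fingers move at their own pace and stop on an object; "squeeze" is the grip in N (left out, the last holds). Time passes only in rows, so rows that repeat a pose let the fingers close. It gives the time, the measured TCP pose, the force, the opening and the grip force at its end, in the units of the state.
- ctrl.get_obs(): the state, without advancing time (a new reading comes with each control period).
- cams.camera(name): name is "side" or "top"; returns (picture, depth): 420x560x3 uint8, blue, green, red; 420x560 float32, m along the optical axis (not along the pixel's ray), 0 where there is no reading.
- cams.camera_info(name): a dict with "fx", "fy", "cx", "cy" (pixels), "dist_coeffs" ([k1, k2, p1, p2, k3] as OpenCV has them; the pictures are not rectified), "world_to_cam" (4x4, takes a point from world to camera coordinates). Camera axes: x right, y down, z forward; pixel columns grow to the right and rows downward; lengths in m; the calibration is good to about 2 mm. A picture is of the moment at which its call begins. camera_info takes no time and is no camera call.
- ctrl.hand_in(): hands the job in; it is judged then, once.
The state is a dict: "time_s": time; "qpos": joint angles; "joint_vel": joint speeds; "tau": joint torques, N m; "ee_pos": TCP position; "eef_rot": TCP orientation; "force": force on the tool from outside, world axes, zero at the start; "moment": the same for the moment, N m; "grip_width": finger opening in m; "grip_force": force on a finger pad.
Only numpy, scipy, OpenCV 4.12 (cv2) and the standard library are available. Lean on these libraries where they do the work, as an engineer would, in place of code of your own. Each camera call takes 0.05 s, during which the arm holds its last target. There are 200 camera calls.

## Task

Get the pump bottle on the windowsill working again: first push its proud neck collar fully down, then take the pump head from the drying stand, set its stem into the socket on top of the bottle, turn it until the ribs mesh with the slots and slide it fully home. Then push the head down against its spring as far as it goes and finish while still holding it down with the gripper, do not let go. Leave everything else on the sill standing where it is.

Things in the scene. Friction and masses are not known exactly. Their poses are not given: they have to be found in the camera images.
- bottle: Amber push-dispenser bottle, 84 mm diameter, fixed upright in a steel holder ring (94 mm diameter, 22 mm high) that does not move. Origin at the centre of its underside, z up. The collar and the socket sit on its axis and share its yaw.
- collar_top (a point): Centre of the top face of the white neck collar, a ring on the bottle's axis, 68 mm outer and 31 mm inner diameter, 30 mm tall. Press on its flat top, on one side or on both sides of the socket. Fully down its top is 115 mm above the sill; it starts 5 to 7 mm higher.
- collar (a joint): How far the collar is pushed down, m: 0 = fully proud, 0.007 = fully down at a hard stop. A stiff press fit: it needs about 6 N to move and stays where it is left.
- socket_top (a point): Centre of the top face of the grey socket tube (about 29 mm across) that stands up through the collar on the bottle's axis; its top is 131 mm above the sill when the spring is up. A plus-shaped hole goes down through it, open from above: two crossing slots along this frame's x and y axes, each 7 mm wide and 24.4 mm long. The socket does not turn; it only slides down.
- socket (a joint): How far the socket is pushed down, m: 0 = up, 0.010 = bottomed at a hard stop. Its spring starts at 3 N and reaches 8 N at the bottom and pushes it back up.
- head: White pump head, 80 mm tall, about 45 g, upright in the stand at any yaw. Origin: middle of the underside of its round shoulder (32 mm diameter, 4 mm thick); z up, x towards the spout. The stem is below the shoulder, an 18 mm round neck and the grip block above. Home = the shoulder's underside rests on the socket's top face; any of the four ways of meshing will do.
- head_grip (a point): Centre of the head's grip block, 35 mm above the shoulder's underside, same axes as the head. The block is 30 mm along x, 26 mm across its flat y faces, 22 mm tall, with a flat top. The spout, 11 mm wide, leaves its +x face and ends 50 mm from the axis, at 28 to 43 mm above the shoulder's underside.
- head_tip (a point): Lower end of the head's stem, 30 mm below the shoulder's underside, on the axis. From the shoulder down: 20 mm of plus-shaped ribs along the head's x and y axes, each 22 mm long and 5 mm thick (20 by 3.5 mm over the last 2 mm), then a round pilot nose 10 mm long, 8 mm in diameter, its last 4 mm tapering to 3 mm.
- stand: White ceramic drying stand, fixed: an upright ring 45 mm tall, 42 mm across at the top (56 mm at the foot), with a round hole of 25 mm diameter in which the pump head's stem hangs loosely. Origin at the centre of its underside.
- herb_pot: Green ceramic pot with herbs, 96 mm wide, about 135 mm tall with the leaves. Origin under its centre. Leave alone.
- tumbler: Clear glass tumbler, 72 mm wide, 95 mm tall. Origin under its centre. Leave alone.
- egg_timer: Round aluminium egg timer, 56 mm wide, 55 mm tall. Origin under its centre. Leave alone.
- brush: Blue plastic scrub brush lying bristles down, 190 mm long, 50 mm wide, 32 mm high; head at its +x end, origin at the level of the sill near the middle. Leave alone.
- strainer: Steel sink strainer basket, 72 mm wide, 24 mm high. Origin under its centre. Leave alone.
- jar: Glass jar with a steel lid, 60 mm wide, 75 mm tall. Origin under its centre. Leave alone.

How it is judged:
On the way, in this order (a step that is already met when the one before it is completed fails the run):
1. the neck collar is pushed fully down (within 1.5 mm of its stop) (value of joint collar above 0.0055 m), for 0.1 s.
2. the pump head's ribs have meshed and it is home in the socket (shoulder within 2 mm of the socket's top face) (z of head in the frame of socket_top between -0.003 and 0.002 m and horizontal distance between head and socket_top below 0.003 m and angle between head's own z axis and vertical below 0.12 rad and (angle between the x axis of head and the x axis of socket_top, either way round below 0.2 rad or angle between the x axis of head and the y axis of socket_top, either way round below 0.2 rad)), for 0.2 s.
At the end, for the whole second after the job is handed in: Collar within 1.5 mm of fully down; head upright, ribs meshed (0.2 rad), shoulder within 2 mm of the socket top and centred within 3 mm; the gripper still touches it and keeps the spring pushed down at least 7 of its 10 mm through the last second (all of step 2 and value of joint collar above 0.0055 m and value of joint socket above 0.007 m and contact force between the fingers and head above 1 N); the arm keeps its last pose, push and grip.
It fails at once if the herb pot or the tumbler is shoved more than 30 mm or tipped over (distance of any of herb_pot, tumbler from where it was at the start of the episode above 0.03 m or angle between any of herb_pot, tumbler's own z axis and vertical above 0.5 rad).
It fails at once if the egg timer or the scrub brush is shoved more than 30 mm or tipped over (distance of any of egg_timer, brush from where it was at the start of the episode above 0.03 m or angle between any of egg_timer, brush's own z axis and vertical above 0.5 rad).
It fails at once if the sink strainer or the jar is shoved more than 30 mm or tipped over (distance of any of strainer, jar from where it was at the start of the episode above 0.03 m or angle between any of strainer, jar's own z axis and vertical above 0.5 rad).
It also fails if it takes over 51 s, if anything falls off the work surface, if the arm or the gripper's body presses on something with over 40 N, if the wrist force passes 120 N, or if a joint passes its speed limit or range.

## Working session

There is one attempt and no reset: what is moved stays moved. The work goes in short steps, Python scripts to look and compute and a tool call to move; the robot and the scene stay as the last step left them, time stands still between calls to the robot, and variables do not carry over. Pictures are saved under pics/ and viewed, at most 10 in all, crops included, and the job is handed in when it is done.

Besides the shell and the picture viewer there is one more tool, called after "Call:" as name(argument=value, ...), one argument or row to a line, values as JSON. arm_command: Moves the arm, as the interface text tells. Its arguments: {"type":"object","properties":{"plan":{"type":"array"},"squeeze":{"type":"number"}},"required":["plan"]}

```bash
mkdir -p pics
cat > h.py <<'E'
from station import ctrl, cams
import numpy as np, cv2
from scipy.spatial.transform import Rotation as R
def info(n):
    i=cams.camera_info(n); K=np.array([[i['fx'],0,i['cx']],[0,i['fy'],i['cy']],[0,0,1.]]); return K,np.array(i['dist_coeffs'],float),np.array(i['world_to_cam'])
def cloud(n,depth):
    K,d,T=info(n); h,w=depth.shape
    v,u=np.mgrid[:h,:w]; p=cv2.undistortPoints(np.stack([u,v],-1).reshape(-1,1,2).astype(np.float64),K,d).reshape(h,w,2)
    c=np.dstack([p*depth[...,None],depth]); return (c-T[:3,3])@T[:3,:3]
def ray(n,uv,z):
    K,d,T=info(n); p=cv2.undistortPoints(np.array(uv,float).reshape(-1,1,2),K,d).reshape(-1,2)
    r=np.c_[p,np.ones(len(p))]@T[:3,:3]; o=-T[:3,:3].T@T[:3,3]
    return o+r*((z-o[2])/r[:,2])[:,None]
def proj(n,P):
    K,d,T=info(n); return cv2.projectPoints(np.array(P,float).reshape(-1,3),cv2.Rodrigues(T[:3,:3])[0],T[:3,3],K,d)[0].reshape(-1,2)
E
python3 - <<'E'
from h import *
for n in('side','top'):
    im,d=cams.camera(n); cv2.imwrite(f'pics/{n}0.png',im); np.savez(f'{n}0.npz',im=im,d=d)
    K,di,T=info(n); print(n,K[0,0],di,'pos',-T[:3,:3].T@T[:3,3],'fwd',T[2,:3])
o=ctrl.get_obs(); print(o)
E
```

```text
side 432.9793885615638 [-0.13037246  0.          0.          0.          0.        ] pos [ 0.30715933 -0.51764132  0.75413006] fwd [ 0.30378944  0.58028394 -0.75563385]
top 407.0236052195654 [-0.04004413  0.          0.          0.          0.        ] pos [ 4.91357548e-01 -7.93530858e-04  8.40959168e-01] fwd [ 0.07783002 -0.03613934 -0.99631142]
{'time_s': 0.1, 'qpos': array([ 1.14639573e+00,  3.00422374e-01,  1.52151021e+00,  2.82294949e-05,
        1.32071017e+00, -6.65931016e-02]), 'joint_vel': array([ 6.77835282e-04, -8.39977443e-04, -3.10410494e-03, -4.24163300e-04,
        6.03833361e-04,  3.78728631e-05]), 'tau': array([ 3.21647960e-03, -5.32635355e+01, -3.53289199e+01,  7.10139703e-02,
        2.34016153e-02, -1.08331852e-05]), 'ee_pos': array([0.19251712, 0.51495524, 0.20494304]), 'eef_rot': array([-3.14054670e+00, -9.71613996e-05,  2.78377811e+00]), 'force': array([-0.1704131 , -0.0113357 ,  0.99074184]), 'moment': array([-0.00363481,  0.01939806,  0.00752236]), 'grip_force': 0.0, 'grip_width': 0.09447099193816035}
```

View pics/side0.png

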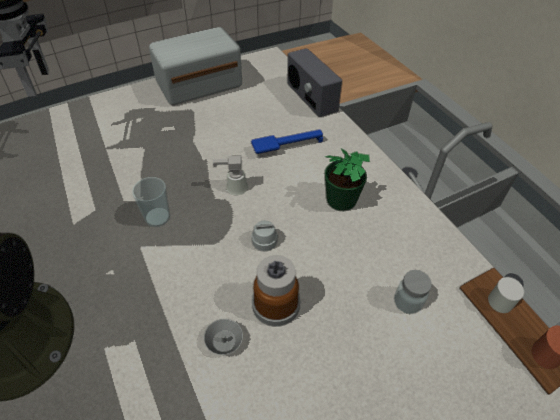

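View pics/top0.png

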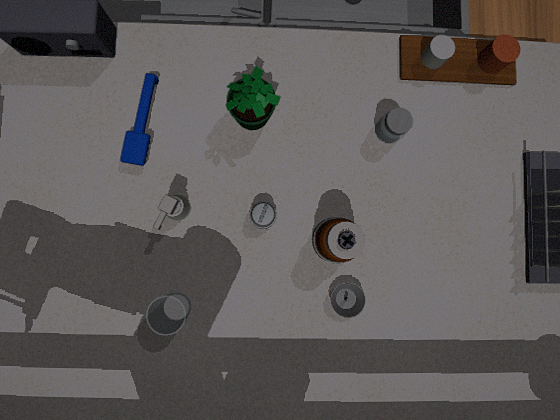

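The side view shows the bottle at (277,290) with its socket at (277,267), and the head in its stand at (235,170). The top view shows the socket at (347,239), the head at (170,205), the tumbler at (167,315), the timer at (263,213) and the strainer at (347,297). Next I'll measure these closely.

Run:
```python
from h import *
D={n:np.load(f'{n}0.npz') for n in('side','top')}
tiles=[]
for n,(a,b) in {'top':((347,239),(168,208)),'side':((277,272),(235,170))}.items():
    im=D[n]['im']; P=cloud(n,D[n]['d'])
    for nm,(u,v) in(('bot',a),('head',b)):
        tiles.append(cv2.resize(im[v-30:v+30,u-40:u+40],(400,300),interpolation=cv2.INTER_CUBIC))
        q=P[v-35:v+35,u-35:u+35].reshape(-1,3); q=q[np.isfinite(q).all(1)&(q[:,2]>.03)&(q[:,2]<.2)]
        h,e=np.histogram(q[:,2],np.arange(.03,.17,.003)); print(n,nm,[(round(x*1e3),int(k)) for x,k in zip(e,h) if k>5])
        for lo,hi in ([(.128,.136),(.117,.126)] if nm=='bot' else [(.083,.097),(.035,.048)]):
            s=q[(q[:,2]>lo)&(q[:,2]<hi)]; 
            if len(s): print('  ',lo,len(s),np.median(s,0).round(4),(s[:,:2].min(0).round(4)),(s[:,:2].max(0).round(4)))
cv2.imwrite('pics/crops.png',np.vstack([np.hstack(tiles[:2]),np.hstack(tiles[2:])]))
```

```text
top bot [(30, 9), (33, 6), (36, 13), (42, 6), (45, 6), (48, 9), (51, 6), (54, 11), (57, 6), (60, 8), (63, 6), (66, 10), (69, 19), (72, 51), (75, 74), (78, 94), (81, 114), (84, 31), (93, 10), (96, 17), (99, 39), (102, 10), (105, 16), (108, 20), (111, 15), (114, 22), (117, 230), (120, 654), (123, 32), (126, 33), (129, 85), (132, 14)]
   0.128 115 [ 0.4916 -0.1513  0.1304] [ 0.4773 -0.1656] [ 0.5055 -0.1367]
   0.117 916 [ 0.492  -0.1501  0.1208] [ 0.4593 -0.1849] [ 0.5252 -0.1176]
top head [(30, 10), (33, 11), (36, 8), (39, 20), (42, 63), (45, 43), (48, 15), (72, 6), (75, 9), (78, 8), (81, 17), (84, 60), (87, 174), (90, 111)]
   0.083 358 [0.5433 0.1779 0.0892] [0.5047 0.156 ] [0.5679 0.1987]
   0.035 138 [0.5457 0.1623 0.0442] [0.5281 0.1537] [0.5715 0.1843]
side bot [(30, 29), (33, 19), (36, 22), (39, 22), (42, 14), (45, 12), (48, 9), (51, 11), (54, 10), (57, 20), (60, 19), (63, 22), (66, 25), (69, 51), (72, 57), (75, 97), (78, 112), (81, 145), (84, 100), (93, 20), (96, 34), (99, 35), (102, 31), (105, 29), (108, 34), (111, 43), (114, 43), (117, 172), (120, 597), (123, 59), (126, 38), (129, 107), (132, 12)]
   0.128 133 [ 0.4906 -0.1536  0.1306] [ 0.4765 -0.1677] [ 0.5064 -0.1382]
   0.117 828 [ 0.4892 -0.159   0.1211] [ 0.4585 -0.1876] [ 0.5245 -0.1191]
side head [(30, 152), (33, 65), (36, 20), (39, 19), (42, 54), (45, 46), (48, 37), (51, 8), (54, 7), (57, 7), (60, 7), (69, 10), (72, 14), (75, 15), (78, 33), (81, 13), (84, 41), (87, 82), (90, 72)]
   0.083 202 [0.5414 0.1746 0.089 ] [0.5039 0.1536] [0.5671 0.2004]
   0.035 147 [0.5468 0.16   0.0438] [0.5293 0.1487] [0.6774 0.2689]
```

View pics/crops.png

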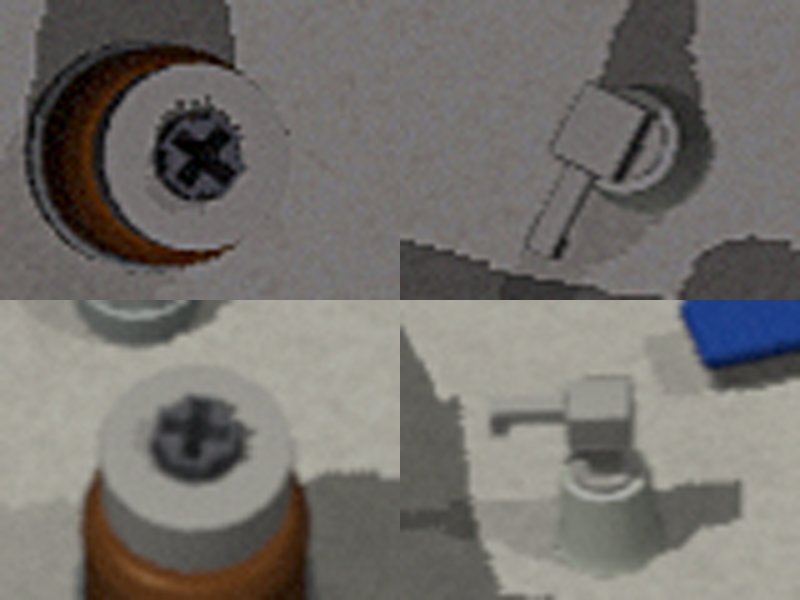

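The crops show the slots as a plus, rotated roughly 45° in the top tile. The spout points down and to the left there, and the collar stands about 121 mm high. Now for exact centres and yaws from both views.

Run:
```python
from h import *
D={n:np.load(f'{n}0.npz') for n in('side','top')}
C=np.array([.4915,-.152]); 
for n in('top','side'):
    im=D[n]['im'];P=cloud(n,D[n]['d']); g=cv2.cvtColor(im,cv2.COLOR_BGR2GRAY)
    # head: top face points
    roi=(np.hypot(P[...,0]-.543,P[...,1]-.175)<.065)
    m=(roi&(P[...,2]>.083)).astype(np.uint8); S=8
    vv,uu=np.nonzero(m); q=P[m>0]
    # rasterise top-face points in world (1mm) via rays at measured heights
    W=np.zeros((160,160),np.uint8); xy=((q[:,:2]-[.463,.095])*1e3).round().astype(int); W[xy[:,1],xy[:,0]]=255
    W=cv2.morphologyEx(W,cv2.MORPH_CLOSE,np.ones((5,5))); B=cv2.morphologyEx(W,cv2.MORPH_OPEN,cv2.getStructuringElement(cv2.MORPH_ELLIPSE,(17,17)))
    r=cv2.minAreaRect(max(cv2.findContours(B,0,2)[0],key=cv2.contourArea)); c=np.array(r[0])/1e3+[.463,.095]
    d=q[:,:2]-c; far=d[np.hypot(*d.T)>.025]; f=far.mean(0)
    print(n,'block',c.round(4),'size',np.round(r[1],1),'ang',r[2]%90,'spout yaw',np.degrees(np.arctan2(f[1],f[0])).round(1),'maxr',np.hypot(*d.T).max().round(4),'ztop',np.percentile(q[np.hypot(*d.T)<.01][:,2],[50,90]).round(4))
    # socket: dark plus by rays to z=.131
    uvc=proj(n,[*C,.131])[0].round().astype(int); k=20
    v,u=np.mgrid[uvc[1]-k:uvc[1]+k+1:.25,uvc[0]-k:uvc[0]+k+1:.25]
    gs=cv2.remap(g,u.astype(np.float32),v.astype(np.float32),cv2.INTER_LINEAR)
    w=ray(n,np.c_[u.ravel(),v.ravel()],.131)[:,:2]; gv=gs.ravel().astype(float)
    sel=P[uvc[1]-k:uvc[1]+k+1,uvc[0]-k:uvc[0]+k+1]; t=sel[(sel[...,2]>.1275)&(sel[...,2]<.135)]
    cs=C.copy()
    rr=np.hypot(*(w-C).T); ins=rr<.013; th=cv2.threshold(gv[ins].astype(np.uint8),0,255,cv2.THRESH_OTSU)[0]
    for _ in range(5):
        dd=w-cs; dark=(gv<th)&(np.hypot(*dd.T)<.0135); cs=w[dark].mean(0)
    dd=w-cs; a=np.arctan2(dd[:,1],dd[:,0]); s=dark&(np.hypot(*dd.T)>.006)
    print('  sock th',th,'dark c',cs.round(4),'frac',dark.sum()/(np.hypot(*dd.T)<.0135).sum(),'ang mod90',np.degrees(np.angle(np.exp(4j*a[s]).sum())/4)%90,'str',abs(np.exp(4j*a[s]).mean()), 'toppts box',((t.min(0)+t.max(0))/2).round(4),np.median(t[:,2]))
    # collar: circle fit on ring points
    ck=(P[...,2]>.117)&(P[...,2]<.125)&(np.hypot(P[...,0]-C[0],P[...,1]-C[1])<.045); p=P[ck][:,:2].astype(np.float32)
    print('  collar encl',cv2.minEnclosingCircle(p),np.median(P[ck][:,2]))
    for nm,uvt in {'tumbler':((167,315),(152,200)),'timer':((263,213),(264,235)),'strainer':((347,297),(224,338)),'pot':((252,100),(345,185)),'brush':((135,148),(265,145)),'jar':((395,122),(413,288))}.items():
        uu=uvt[0 if n=='top' else 1]; print('  ',nm,P[uu[1],uu[0]].round(3),end='')
    print()
```

```text
top block [0.5478 0.1739] size [26.2 33.7] ang 60.2551155090332 spout yaw 155.0 maxr 0.0483 ztop [0.09   0.0918]
  sock th 35.0 dark c [ 0.4913 -0.1516] frac 0.4854336043360434 ang mod90 51.770683814792015 str 0.6065751845041929 toppts box [ 0.4914 -0.1512  0.1306] 0.13035298824211924
  collar encl ((0.49155691266059875, -0.15121212601661682), 0.03422185778617859) 0.12076457210344596
   tumbler [0.331 0.185 0.002]   timer [ 0.54  -0.003  0.055]   strainer [ 0.374 -0.18   0.   ]   pot [0.738 0.023 0.128]   brush [0.664 0.256 0.033]   jar [ 0.723 -0.256  0.074]
side block [0.5492 0.1715] size [24.2 31.5] ang 67.38013458251953 spout yaw 155.6 maxr 0.0498 ztop [0.0903 0.092 ]
  sock th 62.0 dark c [ 0.4912 -0.1531] frac 0.46583143507972663 ang mod90 52.95418965152859 str 0.6016146734814597 toppts box [ 0.4915 -0.153   0.1304] 0.13053257428307133
  collar encl ((0.4902283847332001, -0.1533670872449875), 0.03437894582748413) 0.12103158101128976
   tumbler [0.347 0.13  0.095]   timer [ 0.531 -0.021  0.045]   strainer [ 0.373 -0.182  0.019]   pot [0.744 0.008 0.068]   brush [0.663 0.249 0.03 ]   jar [ 0.71  -0.275  0.078]
```

```bash
cat >> h.py <<'E'
def mv(x,y,z,yaw):
    o=ctrl.get_obs(); Rc=R.from_euler('xyz',o['eef_rot']); Rt=R.from_euler('xyz',[np.pi,0,np.radians(yaw)])
    print(o['time_s'],'shift mm',(Rc.inv().apply(np.array([x,y,z])-o['ee_pos'])*1e3).round(1),'turn',(Rc.inv()*Rt).as_rotvec().round(3))
E
python3 -c "
from h import *
mv(.4913,-.1523,.17,142.3)"
```

```text
0.1 shift mm [-513.6 -520.3   35.4] turn [-0.001  0.     0.3  ]
```

The manual's scale: shifts go in shares of 1 m and turns go in shares of 4 rad. Converting my numbers, -520 mm is -0.52, -514 mm is -0.514, 0.3 rad is 0.075.

Call:
arm_command(
  plan=[
    [[-0.514,-0.52,0.035,0,0,0.075,0.15],[-0.514,-0.52,0.035,0,0,0.075,0.15],[-0.514,-0.52,0.035,0,0,0.075,0.15],[-0.514,-0.52,0.035,0,0,0.075,0.15],[-0.514,-0.52,0.035,0,0,0.075,0.15],[-0.514,-0.52,0.035,0,0,0.075,0.15],[-0.514,-0.52,0.035,0,0,0.075,0.15],[-0.514,-0.52,0.035,0,0,0.075,0.15],[-0.514,-0.52,0.035,0,0,0.075,0.15],[-0.514,-0.52,0.035,0,0,0.075,0.15],[-0.514,-0.52,0.035,0,0,0.075,0.15],[-0.514,-0.52,0.035,0,0,0.075,0.15]],
  ],
)

```text
time_s: 1.3
ee_pos: [0.4383, -0.0338, 0.1767]
eef_rot: [3.141, 0.0, 2.483]
force: [0.6, 0.2, 1.3]
grip_width: 0.0399
grip_force: 0.0
```

```bash
python3 -c "
from h import *
mv(.4913,-.1523,.17,142.3); o=ctrl.get_obs(); print(o['ee_pos'],o['grip_width'])"
```

```text
1.3 shift mm [-114.4  -61.3    6.7] turn [ 0.  0. -0.]
[ 0.43828992 -0.03380109  0.17666023] 0.039907557220838226
```

In the tool's units: -114 mm is -0.114, -61 mm is -0.061.

Call:
arm_command(
  plan=[
    [[-0.114,-0.061,0.007,0,0,0,0.15],[-0.114,-0.061,0.007,0,0,0,0.15],[-0.114,-0.061,0.007,0,0,0,0.15],[-0.114,-0.061,0.007,0,0,0,0.15],[-0.114,-0.061,0.007,0,0,0,0.15],[-0.114,-0.061,0.007,0,0,0,0.15]],
  ],
)

```text
time_s: 1.9
ee_pos: [0.4906, -0.1487, 0.1698]
eef_rot: [3.142, -0.0, 2.485]
force: [-0.2, -0.8, 0.2]
grip_width: 0.04
grip_force: 0.0
```

Run:
```python
from h import *
mv(.4913,-.1523,.113,142.3)
t=[]
for n in('top','side'):
    im,d=cams.camera(n); u,v=proj(n,[.4913,-.1523,.14])[0].astype(int); t.append(cv2.resize(im[v-45:v+45,u-45:u+45],(400,400),interpolation=cv2.INTER_CUBIC))
cv2.imwrite('pics/press.png',np.hstack(t))
```

```text
1.9 shift mm [-2.7 -2.4 56.8] turn [ 0.    -0.     0.001]
```

View pics/press.png

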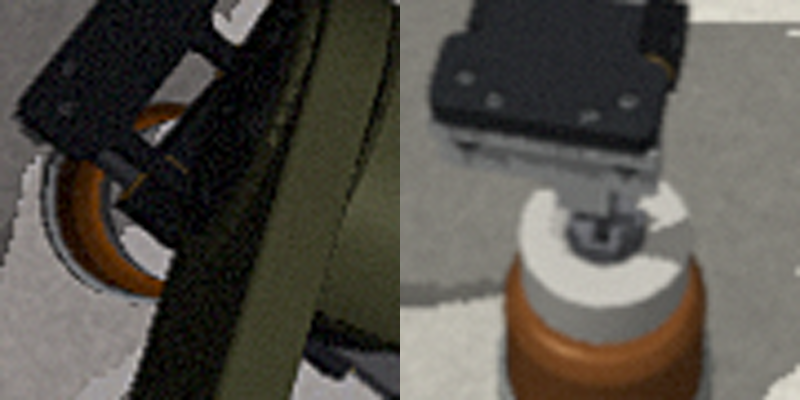

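The gripper is above the collar with the fingers on either side of the socket (side tile near (605,235)). I'll centre it and then press.

In the tool's units: 45 mm is 0.045, 40 mm is 0.04.

Call:
arm_command(
  plan=[
    [[-0.003,-0.002,0.02,0,0,0,0.15],[-0.003,-0.002,0.04,0,0,0,0.15],[-0.003,-0.002,0.045,0,0,0,0.15],[-0.003,-0.002,0.045,0,0,0,0.15]],
  ],
)

```text
time_s: 2.4
ee_pos: [0.4918, -0.1524, 0.1247]
eef_rot: [-3.141, -0.001, 2.485]
force: [-0.7, 0.8, 0.3]
grip_width: 0.0401
grip_force: 0.0
```

```bash
python3 -c "
from h import *
mv(.4913,-.1523,.113,142.3); print(ctrl.get_obs()['ee_pos'])"
```

```text
2.4 shift mm [ 0.5 -0.2 11.7] turn [-0.    -0.001  0.001]
[ 0.4918352  -0.15244653  0.12467015]
```

Call:
arm_command(
  plan=[
    [[0,0,0.003,0,0,0,0.15],[0,0,0.005,0,0,0,0.15],[0,0,0.007,0,0,0,0.15],[0,0,0.009,0,0,0,0.15],[0,0,0.0105,0,0,0,0.15],[0,0,0.0105,0,0,0,0.15],[0,0,0.0105,0,0,0,0.15]],
  ],
)

```text
time_s: 3.1
ee_pos: [0.4925, -0.153, 0.1152]
eef_rot: [3.141, 0.002, 2.484]
force: [-0.9, 1.3, 4.2]
grip_width: 0.0396
grip_force: 2.6
```

In the tool's units: 3 mm is 0.003, 2 mm is 0.002.

Call:
arm_command(
  plan=[
    [[0,0,0.001,0,0,0,0.15],[0,0,0.002,0,0,0,0.15],[0,0,0.003,0,0,0,0.15],[0,0,0.003,0,0,0,0.15],[0,0,0.003,0,0,0,0.15]],
  ],
)

```text
time_s: 3.6
ee_pos: [0.4929, -0.1533, 0.1148]
eef_rot: [3.141, 0.004, 2.484]
force: [-12.3, 5.4, 34.0]
grip_width: 0.04
grip_force: 17.4
```

The collar is at its hard stop: TCP at 114.8 mm with 34 N. I'll retract and go to the head.

In the tool's units: -80 mm is -0.08, -60 mm is -0.06.

Call:
arm_command(
  plan=[
    [[0,0,-0.02,0,0,0,0.15],[0,0,-0.06,0,0,0,0.15],[0,0,-0.08,0,0,0,0.15],[0,0,-0.08,0,0,0,0.0],[0,0,-0.08,0,0,0,-0.4]],
  ],
)

```text
time_s: 4.1
ee_pos: [0.492, -0.153, 0.1911]
eef_rot: [3.142, 0.0, 2.484]
force: [-1.4, -0.1, -0.4]
grip_width: 0.0518
grip_force: 0.0
```

```bash
python3 -c "
from h import *
mv(.5485,.1727,.19,155)"
```

```text
4.1 shift mm [154.4 292.3   1. ] turn [ 0.     0.    -0.221]
```

In the tool's units: 292 mm is 0.292, 154 mm is 0.154, -0.22 rad is -0.055.

Call:
arm_command(
  plan=[
    [[0.154,0.292,0.001,0,0,-0.055,-0.4],[0.154,0.292,0.001,0,0,-0.055,-0.4],[0.154,0.292,0.001,0,0,-0.055,-0.4],[0.154,0.292,0.001,0,0,-0.055,-0.4],[0.154,0.292,0.001,0,0,-0.055,-0.4],[0.154,0.292,0.001,0,0,-0.055,-0.4],[0.154,0.292,0.001,0,0,-0.055,-0.4],[0.154,0.292,0.001,0,0,-0.055,-0.4],[0.154,0.292,0.001,0,0,-0.055,-0.4],[0.154,0.292,0.001,0,0,-0.055,-0.4]],
  ],
)

```text
time_s: 5.1
ee_pos: [0.5484, 0.1712, 0.1895]
eef_rot: [-3.141, -0.001, 2.703]
force: [-0.3, 0.3, -0.4]
grip_width: 0.0656
grip_force: 0.0
```

Run:
```python
from h import *
mv(.5485,.1727,.062,155)
for n in('side','top'):
    im,d=cams.camera(n); P=cloud(n,d); r=np.hypot(P[...,0]-.4913,P[...,1]+.1523)
    for a,b,lo,hi in((.018,.032,.105,.13),(0,.014,.126,.137)):
        s=P[(r>a)&(r<b)&(P[...,2]>lo)&(P[...,2]<hi)]; print(n,len(s),np.median(s[:,2]).round(4))
    if n=='side':
        u,v=proj(n,[.5485,.1727,.1])[0].astype(int); cv2.imwrite('pics/pre.png',cv2.resize(im[v-60:v+40,u-60:u+60],(600,500),interpolation=cv2.INTER_CUBIC))
```

```text
5.1 shift mm [  0.5   1.5 127.5] turn [-0.001 -0.001 -0.002]
side 565 0.1146
side 115 0.1304
top 675 0.1144
top 105 0.1304
```

View pics/pre.png

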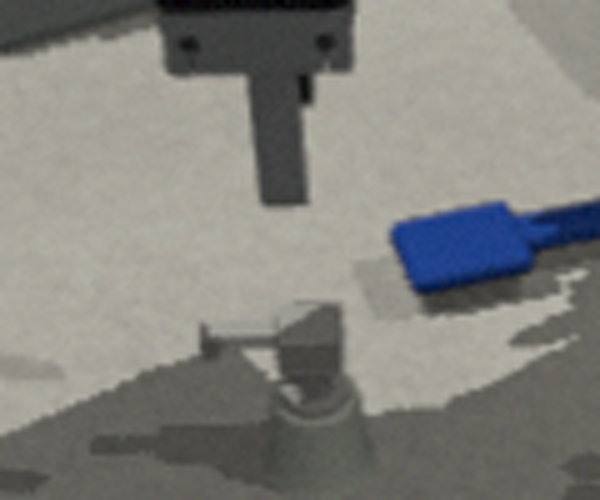

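The collar reads 114.5 mm, which is fully down. The head is at about (310,340) in the crop with the gripper above it, so I'll descend and grip.

In the tool's units: 127 mm is 0.127, 1.5 mm is 0.0015.

Call:
arm_command(
  plan=[
    [[0.0005,0.0015,0.04,0,0,0,-0.4],[0.0005,0.0015,0.08,0,0,0,-0.4],[0.0005,0.0015,0.11,0,0,0,-0.4],[0.0005,0.0015,0.127,0,0,0,-0.4],[0.0005,0.0015,0.127,0,0,0,-0.4],[0.0005,0.0015,0.127,0,0,0,-0.4],[0.0005,0.0015,0.127,0,0,0,0],[0.0005,0.0015,0.127,0,0,0,0.2],[0.0005,0.0015,0.127,0,0,0,0.3],[0.0005,0.0015,0.127,0,0,0,0.36],[0.0005,0.0015,0.127,0,0,0,0.42],[0.0005,0.0015,0.127,0,0,0,0.5]],
  ],
  squeeze=10,
)

```text
time_s: 6.4
ee_pos: [0.5489, 0.1738, 0.0634]
eef_rot: [3.141, 0.0, 2.704]
force: [-0.1, -0.4, 1.8]
grip_width: 0.0262
grip_force: 10.0
```

Call:
arm_command(
  plan=[
    [[0,0,0,0,0,0,0.7],[0,0,0,0,0,0,1],[0,0,0,0,0,0,1],[0,0,0,0,0,0,1]],
  ],
  squeeze=30,
)

```text
time_s: 6.8
ee_pos: [0.5489, 0.1738, 0.0633]
eef_rot: [3.141, 0.0, 2.704]
force: [-0.8, 0.4, 2.2]
grip_width: 0.026
grip_force: 30.0
```

In the tool's units: -170 mm is -0.17, -140 mm is -0.14.

Call:
arm_command(
  plan=[
    [[0,0,-0.02,0,0,0,1],[0,0,-0.06,0,0,0,1],[0,0,-0.1,0,0,0,1],[0,0,-0.14,0,0,0,1],[0,0,-0.17,0,0,0,1],[0,0,-0.17,0,0,0,1],[0,0,-0.17,0,0,0,1]],
  ],
)

```text
time_s: 7.5
ee_pos: [0.5488, 0.1737, 0.2329]
eef_rot: [-3.142, -0.0, 2.704]
force: [0.4, 0.2, -0.9]
grip_width: 0.0253
grip_force: 30.0
```

Run:
```python
from h import *
mv(.4913,-.1523,.22,142.3); print(ctrl.get_obs()['ee_pos'])
im,d=cams.camera('side'); np.savez('lift.npz',im=im,d=d); o=ctrl.get_obs()['ee_pos']
u,v=proj('side',o)[0].astype(int); print(u,v); cv2.imwrite('pics/lift.png',cv2.resize(im[v-40:v+60,u-60:u+60],(720,600),interpolation=cv2.INTER_CUBIC))
```

```text
7.5 shift mm [ -86.2 -319.6   12.9] turn [-0.   -0.    0.22]
[0.54875042 0.17372513 0.23289228]
228 107
```

View pics/lift.png

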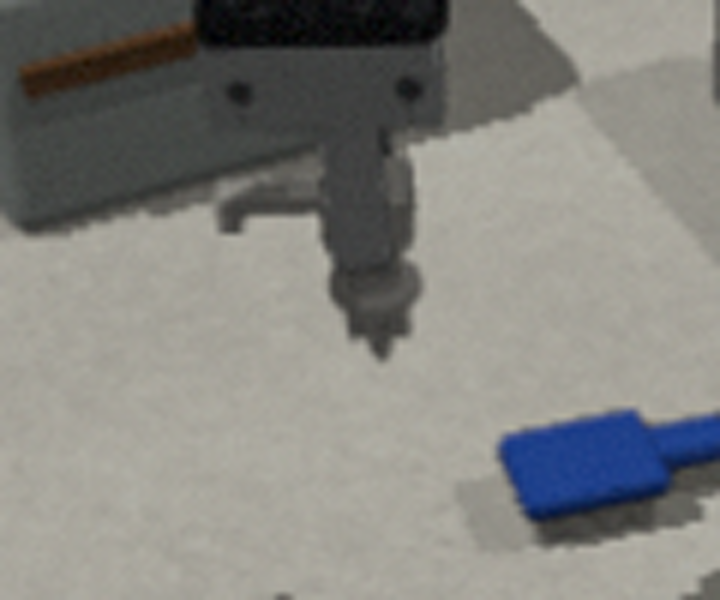

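The head is held with its shoulder at about (375,285) in the crop, the tip at (380,358), and the finger centre near x≈362. That suggests an offset along tool x, which I'll measure.

Run:
```python
from h import *
L=np.load('lift.npz'); im,d=L['im'],L['d']; o=ctrl.get_obs(); p=o['ee_pos']; X=R.from_euler('xyz',o['eef_rot']).as_matrix()
P=cloud('side',d); 
print('exp tip',proj('side',p-[0,0,.0483]),'meas',228-60+380.5/6-.5,107-40+358.5/6-.5)
print('exp sh',proj('side',p-[0,0,.0163]),'meas x',228-60+376/6-.5)
q=(P-p)@X  # tool coords
m=(np.hypot(q[...,0],q[...,1])<.06)
for lo,hi in((-.03,-.008),(-.008,-.001),(.013,.019),(.02,.034),(.036,.048)):
    s=q[m&(q[...,2]>lo)&(q[...,2]<hi)]*1e3
    if len(s): print(lo,hi,len(s),'x pct',np.percentile(s[:,0],[2,10,50,90,98]).round(1),'y',np.percentile(s[:,1],[2,10,50,90,98]).round(1))
# sideways per mm
print('px per 10mm tool x',proj('side',p+X[:,0]*.01)-proj('side',p), 'tool y',proj('side',p+X[:,1]*.01)-proj('side',p))
```

```text
exp tip [[230.41295798 126.12891753]] meas 230.91666666666666 126.25
exp sh [[229.28915527 113.77689498]] meas x 230.16666666666666
-0.03 -0.008 310 x pct [-16.4 -13.1   7.7  42.2  47.5] y [-27.7 -26.5  -7.8   1.6   8.9]
-0.008 -0.001 13 x pct [-14.8 -11.3  -5.8   5.9   7.7] y [-20.4 -20.2 -18.4 -13.9 -12.5]
0.013 0.019 81 x pct [-17.  -14.3  -4.1  10.3  12.7] y [-18.9 -16.1 -10.4   1.3   5.1]
0.02 0.034 32 x pct [-13.  -11.2  -3.2   5.6   7.6] y [-14.1 -13.2  -5.   -2.8  -1. ]
0.036 0.048 12 x pct [-9.6 -6.3 -3.9  5.3  7.6] y [-10.1  -7.8  -4.5  -1.6  -1.2]
px per 10mm tool x [[-4.93192644  0.09171416]] tool y [[ 0.24127999 -2.88919574]]
```

In the tool's units: -320 mm is -0.32, -86 mm is -0.086, 0.22 rad is 0.055.

Call:
arm_command(
  plan=[
    [[-0.086,-0.32,0.013,0,0,0.055,1],[-0.086,-0.32,0.013,0,0,0.055,1],[-0.086,-0.32,0.013,0,0,0.055,1],[-0.086,-0.32,0.013,0,0,0.055,1],[-0.086,-0.32,0.013,0,0,0.055,1],[-0.086,-0.32,0.013,0,0,0.055,1],[-0.086,-0.32,0.013,0,0,0.055,1],[-0.086,-0.32,0.013,0,0,0.055,1],[-0.086,-0.32,0.013,0,0,0.055,1],[-0.086,-0.32,0.013,0,0,0.055,1],[-0.086,-0.32,0.013,0,0,0.055,1]],
  ],
)

```text
time_s: 8.65
ee_pos: [0.4913, -0.1514, 0.22]
eef_rot: [-3.142, -0.001, 2.485]
force: [-0.1, -0.6, -0.6]
grip_width: 0.0263
grip_force: 30.0
```

```bash
python3 -c "
from h import *
mv(.490,-.1518,.19,142.3); print(ctrl.get_obs()['ee_pos'])"
```

```text
8.65 shift mm [ 0.8 -1.1 30. ] turn [-0.    -0.001  0.002]
[ 0.4912806  -0.15144239  0.21995831]
```

In the tool's units: 33 mm is 0.033, 30 mm is 0.03.

Call:
arm_command(
  plan=[
    [[0.001,-0.0005,0.015,0,0,0,1],[0.001,-0.0005,0.03,0,0,0,1],[0.001,-0.0005,0.033,0,0,0,1],[0.001,-0.0005,0.033,0,0,0,1],[0.001,-0.0005,0.033,0,0,0,1]],
  ],
)

```text
time_s: 9.15
ee_pos: [0.4904, -0.1521, 0.188]
eef_rot: [3.141, 0.001, 2.484]
force: [0.1, 0.1, 0.1]
grip_width: 0.0259
grip_force: 30.0
```

Run:
```python
from h import *
o=ctrl.get_obs(); p=o['ee_pos']; X=R.from_euler('xyz',o['eef_rot']).as_matrix(); print(p,np.degrees(o['eef_rot']))
im,d=cams.camera('side'); np.savez('hov.npz',im=im,d=d)
u,v=proj('side',p-[0,0,.04])[0].astype(int); print('origin',u-40,v-40)
cv2.imwrite('pics/hov.png',cv2.resize(im[v-40:v+20,u-40:u+40],(800,600),interpolation=cv2.INTER_CUBIC))
print('exp tip',proj('side',p-[0,0,.0483]),'sh',proj('side',p-[0,0,.0163]),'sock side-meas',proj('side',[.4913,-.1531,.131]))
P=cloud('side',d); q=(P-p)@X; m=np.hypot(q[...,0],q[...,1])<.07
for lo,hi in((-.03,-.008),(.013,.019),(.02,.036),(.038,.048),(.0525,.058)):
    s=q[m&(q[...,2]>lo)&(q[...,2]<hi)]*1e3
    if len(s): print(lo,len(s),'x',np.percentile(s[:,0],[2,10,50,90,98]).round(1),'y',np.percentile(s[:,1],[2,10,50,90,98]).round(1))
```

```text
[ 0.49036117 -0.15207959  0.18796567] [1.79986700e+02 4.88619514e-02 1.42341137e+02]
origin 234 221
exp tip [[274.86321792 264.5231791 ]] sh [[274.87360685 253.64924289]] sock side-meas [[275.61897227 267.58265794]]
-0.03 32 x [-8.6 -7.  -0.7  7.4  8.8] y [-27.6 -27.2 -26.4 -25.7 -25.3]
0.013 83 x [-15.7 -13.5  -4.7   6.5   9.7] y [-17.9 -16.4 -12.5  -6.4  -4.7]
0.02 13 x [-12.   -9.9  -2.4   0.6   0.6] y [-14.9 -13.9 -13.   -4.7  -1.7]
0.038 4 x [-10.5  -8.9  -4.3  -3.2  -2.9] y [-4.4 -4.3 -3.6 -2.7 -2.5]
0.0525 70 x [-14.7 -13.3  -5.1  11.   13.2] y [-14.4 -13.2  -5.5   6.3   8.4]
```

View pics/hov.png

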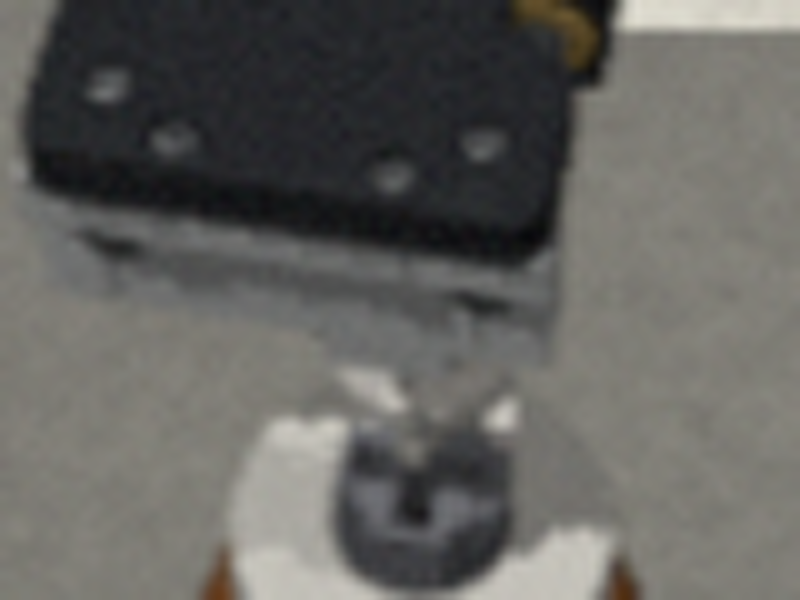

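The tip (421,455) sits right above the slot crossing (421,470) in the crop. I'll lower it gently.

In the tool's units: 14 mm is 0.014, 11 mm is 0.011.

Call:
arm_command(
  plan=[
    [[0,0,0.004,0,0,0,1],[0,0,0.008,0,0,0,1],[0,0,0.011,0,0,0,1],[0,0,0.014,0,0,0,1],[0,0,0.014,0,0,0,1],[0,0,0.014,0,0,0,1]],
  ],
)

```text
time_s: 9.8
ee_pos: [0.49, -0.1523, 0.1732]
eef_rot: [-3.142, -0.0, 2.484]
force: [-0.4, -0.0, -0.9]
grip_width: 0.0257
grip_force: 30.0
```

In the tool's units: 7 mm is 0.007, 6 mm is 0.006.

Call:
arm_command(
  plan=[
    [[0,0,0.002,0,0,0,1],[0,0,0.004,0,0,0,1],[0,0,0.006,0,0,0,1],[0,0,0.007,0,0,0,1],[0,0,0.007,0,0,0,1]],
  ],
)

```text
time_s: 10.3
ee_pos: [0.4901, -0.1523, 0.1664]
eef_rot: [3.141, 0.0, 2.484]
force: [0.8, 0.7, 3.3]
grip_width: 0.0255
grip_force: 30.0
```

```bash
cat > s.py <<'E'
from h import *
im,d=cams.camera('side'); P=cloud('side',d); r=np.hypot(P[...,0]-.4913,P[...,1]+.1531)
s=P[(r<.0155)&(P[...,2]>.115)&(P[...,2]<.137)]; h,e=np.histogram(s[:,2],np.arange(.115,.1375,.0015)); print([(round(a*1e3,1),int(k)) for a,k in zip(e,h)])
o=ctrl.get_obs(); print(o['ee_pos'],o['force'],o['moment'])
E
python3 s.py
```

```text
[(np.float64(115.0), 7), (np.float64(116.5), 6), (np.float64(118.0), 4), (np.float64(119.5), 7), (np.float64(121.0), 10), (np.float64(122.5), 8), (np.float64(124.0), 7), (np.float64(125.5), 9), (np.float64(127.0), 15), (np.float64(128.5), 29), (np.float64(130.0), 17), (np.float64(131.5), 4), (np.float64(133.0), 3), (np.float64(134.5), 2), (np.float64(136.0), 1)]
[ 0.4900874  -0.15227027  0.16641346] [-0.51051237  0.78997214  3.1465789 ] [ 0.31733144  0.1465339  -0.03845851]
```

Call:
arm_command(
  plan=[
    [[0.0005,0,0,0,0,0,1],[0.0008,0,0,0,0,0,1],[0.0008,0,0,0,0,0,1]],
  ],
)

```text
time_s: 10.65
ee_pos: [0.4897, -0.152, 0.1666]
eef_rot: [3.141, 0.001, 2.484]
force: [2.9, -0.1, 3.7]
grip_width: 0.0258
grip_force: 30.0
```

In the tool's units: -1.6 mm is -0.0016, -0.8 mm is -0.0008.

Call:
arm_command(
  plan=[
    [[-0.0008,0,0,0,0,0,1],[-0.0016,0,0,0,0,0,1],[-0.0016,0,0,0,0,0,1]],
  ],
)

```text
time_s: 10.95
ee_pos: [0.4903, -0.1525, 0.166]
eef_rot: [-3.141, -0.002, 2.484]
force: [-0.9, 2.1, 3.7]
grip_width: 0.0259
grip_force: 30.0
```

In the tool's units: 0.8 mm is 0.0008, 0.4 mm is 0.0004.

Call:
arm_command(
  plan=[
    [[0.0008,0.0004,0,0,0,0,1],[0.0008,0.0008,0,0,0,0,1],[0.0008,0.0008,0,0,0,0,1]],
  ],
)

```text
time_s: 11.25
ee_pos: [0.4906, -0.1517, 0.1662]
eef_rot: [3.142, 0.0, 2.484]
force: [0.8, 0.8, -0.4]
grip_width: 0.0257
grip_force: 30.0
```

In the tool's units: -1.6 mm is -0.0016, -0.8 mm is -0.0008.

Call:
arm_command(
  plan=[
    [[0,-0.0008,0,0,0,0,1],[0,-0.0016,0,0,0,0,1],[0,-0.0016,0,0,0,0,1]],
  ],
)

```text
time_s: 11.55
ee_pos: [0.4901, -0.1522, 0.1662]
eef_rot: [3.139, 0.0, 2.484]
force: [5.0, 6.4, -0.8]
grip_width: 0.0257
grip_force: 30.0
```

Shifting +0.8 in tool y dropped the ribs in: vertical force went to zero and the slot walls now give side force. I'll return to that spot and slide down.

In the tool's units: 9 mm is 0.009, 1.6 mm is 0.0016.

Call:
arm_command(
  plan=[
    [[0,0.0016,0,0,0,0,1],[0,0.0016,0.003,0,0,0,1],[0,0.0016,0.006,0,0,0,1],[0,0.0016,0.009,0,0,0,1],[0,0.0016,0.009,0,0,0,1]],
  ],
)

```text
time_s: 12.05
ee_pos: [0.4904, -0.1516, 0.1567]
eef_rot: [-3.142, -0.001, 2.484]
force: [1.8, 1.4, -0.6]
grip_width: 0.0258
grip_force: 30.0
```

In the tool's units: 8 mm is 0.008, 7.5 mm is 0.0075.

Call:
arm_command(
  plan=[
    [[0,0,0.002,0,0,0,1],[0,0,0.004,0,0,0,1],[0,0,0.006,0,0,0,1],[0,0,0.0075,0,0,0,1],[0,0,0.008,0,0,0,1],[0,0,0.008,0,0,0,1],[0,0,0.008,0,0,0,1]],
  ],
  squeeze=45,
)

```text
time_s: 12.75
ee_pos: [0.4906, -0.1517, 0.1494]
eef_rot: [3.142, 0.0, 2.484]
force: [0.7, 2.2, 2.2]
grip_width: 0.0256
grip_force: 45.0
```

```bash
python3 s.py
```

```text
[(np.float64(115.0), 6), (np.float64(116.5), 9), (np.float64(118.0), 6), (np.float64(119.5), 9), (np.float64(121.0), 4), (np.float64(122.5), 4), (np.float64(124.0), 4), (np.float64(125.5), 4), (np.float64(127.0), 0), (np.float64(128.5), 0), (np.float64(130.0), 0), (np.float64(131.5), 3), (np.float64(133.0), 9), (np.float64(134.5), 4), (np.float64(136.0), 4)]
[ 0.49054148 -0.1516752   0.14939801] [0.45647398 1.97336235 3.59308844] [ 0.49286352 -0.21141602 -0.05415473]
```

The head is home: contact at TCP 0.1494 as predicted, and the shoulder hides the socket top. Now I'll press it down.

In the tool's units: 11 mm is 0.011, 10 mm is 0.01.

Call:
arm_command(
  plan=[
    [[0,0,0.0003,0,0,0,1],[0,0,0.0003,0,0,0,1],[0,0,0.0003,0,0,0,1],[0,0,0.003,0,0,0,1],[0,0,0.005,0,0,0,1],[0,0,0.007,0,0,0,1],[0,0,0.009,0,0,0,1],[0,0,0.01,0,0,0,1],[0,0,0.011,0,0,0,1],[0,0,0.011,0,0,0,1],[0,0,0.011,0,0,0,1]],
  ],
)

```text
time_s: 13.9
ee_pos: [0.4908, -0.1518, 0.1396]
eef_rot: [3.141, 0.001, 2.484]
force: [-4.9, 3.7, 18.4]
grip_width: 0.0258
grip_force: 45.0
```

Run:
```python
from h import *
o=ctrl.get_obs(); p=o['ee_pos']; print(p,o['force'])
im,d=cams.camera('side'); u,v=proj('side',[.491,-.152,.13])[0].astype(int)
cv2.imwrite('pics/end.png',cv2.resize(im[v-35:v+40,u-50:u+50],(800,600),interpolation=cv2.INTER_CUBIC))
P=cloud('side',d); r=np.hypot(P[...,0]-.491,P[...,1]+.152); s=P[(r<.02)&(P[...,2]>.1)&(P[...,2]<.15)]
h,e=np.histogram(s[:,2],np.arange(.11,.14,.0015)); print([(float(round(a*1e3,1)),int(k)) for a,k in zip(e,h)])
```

```text
[ 0.49081643 -0.15180682  0.13960863] [-4.87048295  3.73879125 18.37842676]
[(110.0, 4), (111.5, 8), (113.0, 24), (114.5, 23), (116.0, 4), (117.5, 1), (119.0, 2), (120.5, 7), (122.0, 10), (123.5, 18), (125.0, 9), (126.5, 1), (128.0, 0), (129.5, 0), (131.0, 0), (132.5, 0), (134.0, 0), (135.5, 0), (137.0, 0), (138.5, 0)]
```

View pics/end.png

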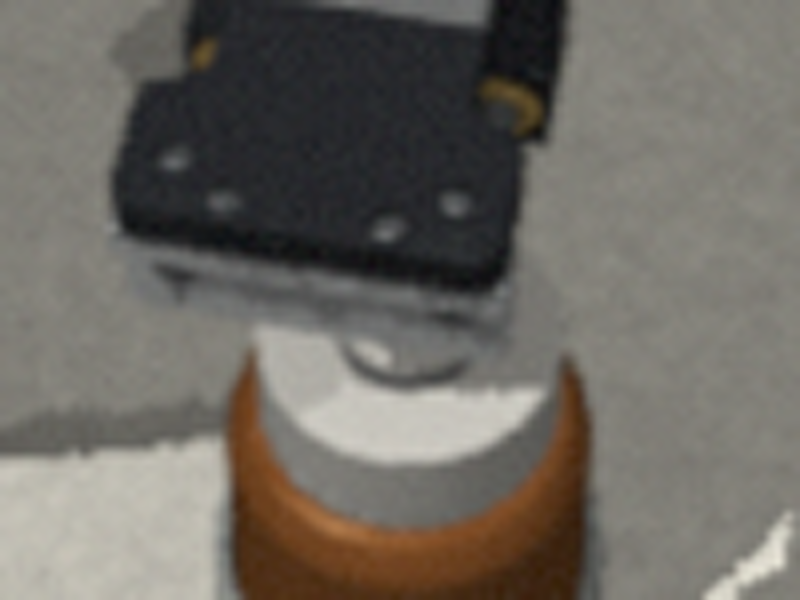

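The shoulder sits just above the collar at about (410,360) and its top reads about 124 mm, so the socket has bottomed. The 18 N force fits the hard stop. The head is still gripped at 45 N, so I'm handing in.

```bash
python3 -c "
from station import ctrl
print(ctrl.hand_in())"
```

```text
the job is handed in; nothing more can be done
None
```

I handed the job in at about 14 s of the 51 s: the collar is fully down, and the pump head is meshed, home and still held down at its stop with a 45 N grip. The hand-in returned no verdict, and I did not re-measure the other objects on the sill afterwards.

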